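# Raise a copper bar on the cam-lift stand

### The job

Take the longer of the two copper bars out of the slotted rack, slide it edge-down into the slot of the metal cam-lift stand and lower it (do not drop it) until it rests on the bottom, and let go of it. Then take the peg of the stand's cam lever, swing the lever up to its highest lift point, where its arm stands straight up and the bar is raised the most, and finish still holding the peg there, since the lever springs back when let go. Leave the shorter bar in the rack and everything else on the table where it is.

Things in the scene. Friction and masses are not known exactly. Their poses are not given: they have to be found in the camera images.
- rack: fixed grey plastic rack, 130 x 130 mm, 32 mm high, with two open-topped slots running along its x axis at y = +40 and y = -40 mm; each slot is 110 mm long, 11 mm wide, its floor 8 mm above the table. Origin: centre of its underside. One bar stands in each slot; which bar is in which slot varies.
- long_bar: the longer copper bar, loose, 0.3 to 0.55 kg: a flat plate 100 mm long (its x axis), 8 mm thick (its y axis), 70 mm tall (its z axis), with four dark bolt holes. Starts standing upright on its long edge in a rack slot, its top 78 mm above the table. Origin: centre of its lower edge.
- short_bar: the shorter copper bar, 60 mm long (x), 8 mm thick (y), 60 mm tall (z), one hole; stays in the rack. Origin: centre of its lower edge.
- slot_mouth (a point): centre of the open top of the slot in the fixed aluminium stand (126 x 39 mm, base 140 x 76 mm), 100 mm above the table; x along the slot, y across, z up. Slot 110 mm long, 11 mm wide, flared to 21 mm wide over its top 9 mm; its bottom is the lifter, 32 mm below the mouth with the lever fully down, up to 3 mm less with the lever as found.
- lifter: flat steel tongue at the bottom of the stand's slot, 96 x 9 x 6 mm, on which the bar comes to rest; the cam under it raises it. Origin: centre of its underside, so its top is 6 mm higher.
- cam_lever (a joint): cam lever angle (rad); shaft along slot_mouth y, 66 mm below it; arm 120 mm. At 0 (stop) the arm points to slot_mouth -x (to the robot), 0.25 rad above level; starts at 0 to 0.2. Growing swings it up: straight up at 1.32, the highest lift (12 mm more than at 0); past that the lift falls, stop at 2.0. A spring (about 5 N at the peg near the top) takes it back below 0.4 when let go.
- lever_peg: round black peg to hold the lever by, 14 mm in diameter, 60 mm long, level, along its y axis (parallel to the shaft), sticking out to -y from the end of the arm. Origin: middle of the peg, 120 mm from the shaft axis and 59.5 mm to the -y side of the slot's centre. It is a sleeve that turns freely about its y axis.
- screwdriver: a bystander, to be left alone: screwdriver lying flat, red handle
- meter: a bystander, to be left alone: orange and black hand-held meter lying flat, 85 x 170 x 38 mm
- terminal_block: a bystander, to be left alone: grey terminal block, 60 x 34 x 26 mm, between rack and stand
- breaker: a bystander, to be left alone: white circuit breaker, 72 x 36 x 63 mm high, between rack and stand
- contactor: a bystander, to be left alone: black contactor, 74 x 45 x 80 mm high, beyond the rack
- button_box: a bystander, to be left alone: white box with three push buttons, 70 x 150 x 67 mm high, beyond the stand
- screw_jar: a bystander, to be left alone: jar with lid, 52 mm in diameter, 65 mm high
Mind the look-alikes: they are no part of the job. What is shaped like the long_bar but blue is not meant. Of the things that look like the part that bears slot_mouth, the larger one is meant.

How it is judged (in metres and radians):
On the way:
1. the long bar stands in the stand's slot, resting on the bottom and released, the lever still down (x of long_bar in the frame of slot_mouth between -0.008 and 0.008 m and y of long_bar in the frame of slot_mouth between -0.004 and 0.004 m and angle between the x axis of long_bar and the x axis of slot_mouth, either way round below 0.15 rad and angle between long_bar's own z axis and vertical below 0.2 rad and z of long_bar in the frame of slot_mouth below -0.0265 m and contact force between long_bar and the fingers below 0.2 N and contact force between long_bar and lifter above 0.5 N and value of joint cam_lever below 0.5 rad), for 0.2 s.
At the end, for the whole second after the job is handed in: Lever within 0.15 rad of its top (joint 1.17 to 1.47), fingers holding its peg (over 0.5 N); long bar upright in the slot (8 mm along, 4 mm across), untouched, at rest on the raised lifter alone, lower edge 16 to 24.5 mm below the mouth; short bar within 20 mm of its start (x of long_bar in the frame of slot_mouth between -0.008 and 0.008 m and y of long_bar in the frame of slot_mouth between -0.004 and 0.004 m and angle between the x axis of long_bar and the x axis of slot_mouth, either way round below 0.15 rad and angle between long_bar's own z axis and vertical below 0.2 rad and z of long_bar in the frame of slot_mouth between -0.0245 and -0.016 m and value of joint cam_lever between 1.17 and 1.47 rad and contact force between the fingers and lever_peg above 0.5 N and contact force between long_bar and lifter above 0.5 N and contact force between each of the arm, the fingers and long_bar below 0.2 N and linear speed of long_bar below 0.03 m/s and distance of short_bar from where it was at the start of the episode below 0.02 m); the arm keeps its last pose, push and grip.
It fails at once if the long bar is dropped into the stand (horizontal distance between long_bar and slot_mouth below 0.03 m and contact force between long_bar and the fingers below 0.1 N and linear speed of long_bar above 0.5 m/s).
It fails at once if the short bar is moved more than 20 mm (distance of short_bar from where it was at the start of the episode above 0.02 m).
It fails at once if another thing on the table is pushed more than 25 mm (distance of any of screwdriver, meter, terminal_block, breaker, contactor, button_box, screw_jar from where it was at the start of the episode above 0.025 m).
It also fails if it takes over 58 s, if anything falls off the work surface, if the arm or the gripper's body presses on something with over 40 N, if the wrist force passes 120 N, or if a joint passes its speed limit or range.

### The arm

A 6-joint arm with a two-finger parallel gripper is mounted at the origin on the work surface. World frame = base frame: x ahead of the robot, y to its left, z up, the work surface at z = 0. Lengths are in m, angles in degrees, forces in N, time in s.
With the tool pointing down it reaches from about 0.35 to 0.975 m from the base axis. Payload 17.4 kg.
Tool frame: the origin (TCP) lies between the finger pads; the fingertips stand finger_overhang ahead of it and the grasp point (between the pads) lies 2 mm behind it (finger_overhang is the distance from the TCP to the fingertips, in m); z points along the fingers, y is the direction in which the jaws open and shut (so a half turn about z gives the same grasp; the last joint's range is limited). The gripper opens to 85 mm and grips with 20 to 120 N. Pads are 22 mm wide; open, the fingers measure 114 mm over their backs; the gripper's body (76 mm by 85 mm) begins 54 mm behind the grasp point. The pads swing forward as they close: fully open they stand 13 mm farther back than shut.
Start: joints at [-75.619, 6.646, 82.598, -0, 90.757, -2.166], TCP at [0.192, -0.647, 0.248] pointing down, gripper open.
Joint ranges: [-162.19, 162.19], [-47.58, 125.68], [4.15, 143.07], [-65.23, 245.23], [0.69, 171.88], [-170.13, 170.13]. Speed limits (degrees/s): [108.29, 108.29, 127.2, 180, 180, 180].

### API

Orientations are given as [roll, pitch, yaw] about the fixed x, y, z axes, in that order (R = Rz(yaw) Ry(pitch) Rx(roll)).
In Python, from bench import observe, read_camera, get_calibration, finish_job, finger_overhang gives the robot as it stands. The module is installed in compiled form; this text tells all that it offers.
- The arm moves only by the shell command python3 -m handwheel 'ROWS' [FORCE]. ROWS is JSON, a list of rows, each a list of 3 entries, a list of its own where there are three numbers: the gripper's target within -1 to 1 (shut at 1, half-way at 0, fully open at -1), then the shift along the world's x, y, z in mm, then the turn, a rotation vector about the world's x, y, z in degrees. A call has 1 to 10 rows; each row is the pose to reach, as a shift and turn from the pose commanded when the call began; what a row does not reach only later rows make up. A row lasts 1/10 s, in which the tool goes at most 50 mm and 8.59 degrees, less where a joint would pass 70% of its speed; a pose out of reach is approached as far as the arm can. A call with a gripper value outside its range is refused whole. The fingers move at their own pace and stop on an object; FORCE is the grip in N (left out, the last holds). Time passes only in rows, so rows that repeat a pose let the fingers close. It gives the time, the measured TCP pose, the force and the opening at its end, in the units of the state.
- observe(): the state, without advancing time (a new reading comes with each control period).
- read_camera(name): name is "scene" or "side" or "wrist"; returns (picture, depth): 400x640x3 uint8, blue, green, red; 400x640 float32, m along the optical axis (not along the pixel's ray), 0 where there is no reading.
- get_calibration(name): a dict with "fov_y" (degrees; the focal length in pixels is half the picture's height over the tangent of half this angle, whatever the lens; pixels are square), "cx", "cy" (the principal point, pixels), "extrinsics" (4x4, takes a point from camera to world coordinates). Camera axes: x right, y down, z forward; pixel columns grow to the right and rows downward; lengths in m; the calibration is good to about 2 mm. A picture is of the moment at which its call begins: read the wrist's pose just before it. get_calibration takes no time and is no camera call; for the wrist camera it gives the pose at the moment of the call.
- finish_job(): hands the job in, once; it reports no verdict.
The state is a dict: "time": time; "joint_positions": joint angles; "dq": joint speeds; "tau": joint torques, N m; "tcp_pos": TCP position; "tool_rot": TCP orientation; "contact_force": force on the tool from outside, world axes, zero at the start; "ft_torque": the same for the moment, N m; "gripper_width": opening from 0.0 (shut) to 1.0 (fully open).
Only numpy, scipy, OpenCV 4.12 (cv2) and the standard library are available. Lean on these libraries where they do the work, as an engineer would, in place of code of your own. Each camera call takes 0.05 s, during which the arm holds its last target.

## Working session

There is one attempt and no reset: what is moved stays moved. The work goes in short steps, Python scripts to look and compute and a shell command to move; the robot and the scene stay as the last step left them, time stands still between calls to the robot, and variables do not carry over. Pictures are saved under pics/ and viewed, and the job is handed in when it is done.

```bash
mkdir -p pics; python3 - <<'E'
from bench import *
import cv2,numpy as np
print(observe()); print(finger_overhang)
for n in ["scene","side","wrist"]:
    c=get_calibration(n); print(n,c['fov_y'],c['cx'],c['cy'],np.round(c['extrinsics'],3).tolist())
    p,d=read_camera(n); cv2.imwrite(f'pics/{n}0.png',p); np.savez(f'{n}0.npz',p=p,d=d,**c)
E
```

```text
{'time': 0.0, 'joint_positions': array([-7.56194915e+01,  6.67402077e+00,  8.26358597e+01, -1.09168717e-03,
        9.07557654e+01, -2.16746812e+00]), 'dq': array([ 0.08568138, -0.0086129 , -0.0550639 ,  0.01589691, -0.05391746,
       -0.00612457]), 'tau': array([ 8.87503738e-04, -7.31992722e+01, -6.32491064e+01,  5.97836583e-05,
        6.39685328e-03,  6.53499569e-05]), 'tcp_pos': array([ 0.19217769, -0.64688869,  0.24756215]), 'tool_rot': array([-1.79934360e+02, -1.39192805e-03,  1.65479620e+01]), 'contact_force': array([ 0.08371244, -0.41800953, -0.34646698]), 'ft_torque': array([0.04006086, 0.02871602, 0.03715032]), 'gripper_width': 1.0023602790662198}
0.017
scene 54.56444575594857 316.7377706338951 206.28247893356516 [[-0.528, 0.55, -0.647, 1.209], [0.849, 0.36, -0.387, 0.356], [0.02, -0.753, -0.657, 0.729], [0.0, 0.0, 0.0, 1.0]]
side 44.62690294579382 312.2439374990793 196.6919301630149 [[-0.827, -0.271, 0.493, -0.081], [-0.562, 0.435, -0.704, 0.886], [-0.024, -0.859, -0.512, 0.739], [0.0, 0.0, 0.0, 1.0]]
wrist 62.3219932516299 317.9311473878228 202.65602583751505 [[0.285, -0.919, -0.273, 0.261], [-0.959, -0.273, -0.08, -0.627], [-0.001, 0.285, -0.959, 0.373], [0.0, 0.0, 0.0, 1.0]]
```

View pics/scene0.png

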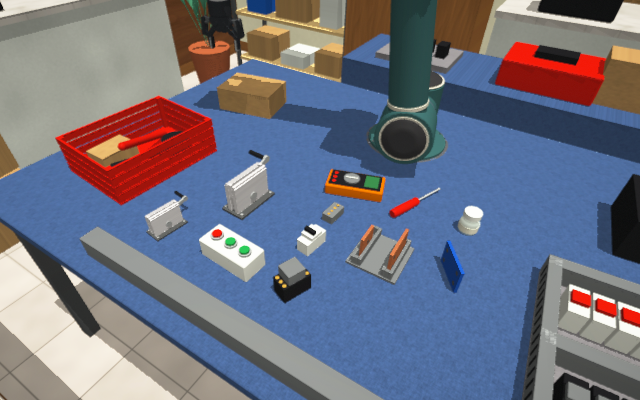

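View pics/side0.png

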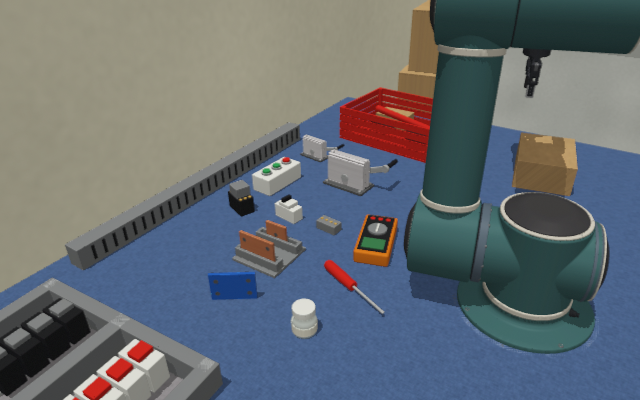

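View pics/wrist0.png

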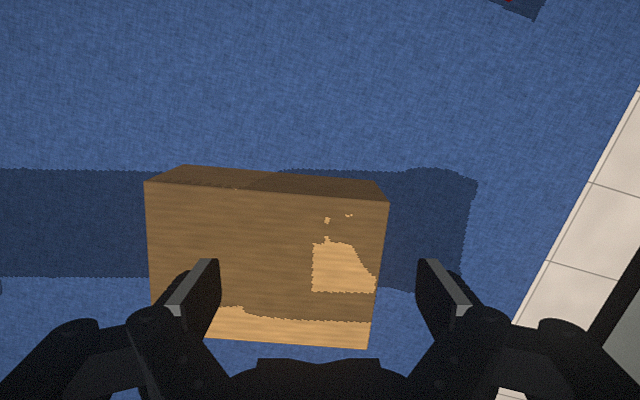

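The scene view shows the large stand near (248,190), with its peg near (262,157). The rack is near (380,250), holding two copper bars at (368,243) and (398,250). The blue decoy is at (453,266) and the small look-alike stand at (166,218). Next I measure with depth.

```bash
cat > h.py <<'E'
import numpy as np,cv2
def load(n):
    z=np.load(n); return z['p'],z['d'],{k:z[k] for k in ('fov_y','cx','cy','extrinsics')}
def cloud(d,c):
    f=d.shape[0]/2/np.tan(np.radians(c['fov_y'])/2)
    v,u=np.mgrid[:d.shape[0],:d.shape[1]]
    P=np.stack([(u-c['cx'])/f*d,(v-c['cy'])/f*d,d],-1)
    E=c['extrinsics']; return P@E[:3,:3].T+E[:3,3]
def project(X,c,h=400):
    f=h/2/np.tan(np.radians(c['fov_y'])/2); E=c['extrinsics']
    q=(np.asarray(X)-E[:3,3])@E[:3,:3]; return np.stack([q[:,0]/q[:,2]*f+c['cx'],q[:,1]/q[:,2]*f+c['cy']],-1)
def rays(uv,zp,c,h=400):
    f=h/2/np.tan(np.radians(c['fov_y'])/2); E=c['extrinsics']
    uv=np.asarray(uv,float); D=np.stack([(uv[:,0]-c['cx'])/f,(uv[:,1]-c['cy'])/f,np.ones(len(uv))],-1)@E[:3,:3].T
    o=E[:3,3]; t=(zp-o[2])/D[:,2]; return o+D*t[:,None]
E
python3 - <<'E'
from h import *
for n in ('scene','side'):
    p,d,c=load(n+'0.npz'); W=cloud(d,c)
    hsv=cv2.cvtColor(p,cv2.COLOR_BGR2HSV)
    cop=(((hsv[...,0]<16)&(hsv[...,1]>90)&(W[...,2]>.03)&(W[...,2]<.1)&(d>0))).astype(np.uint8)
    k,l,s,ce=cv2.connectedComponentsWithStats(cop)
    for i in range(1,k):
        if s[i,4]>60:
            P=W[l==i]; top=P[P[:,2]>np.percentile(P[:,2],97)-.006]
            r=cv2.minAreaRect((P[:,:2]*1000).astype(np.float32)); print(n,'cop',s[i],P.mean(0).round(3),P[:,2].max().round(3),np.round(r[0]),np.round(r[1]),r[2])
    grey=((hsv[...,1]<60)&(W[...,2]>.085)&(W[...,2]<.115)&(d>0)&(W[...,0]>.3)).astype(np.uint8)
    k,l,s,ce=cv2.connectedComponentsWithStats(grey)
    for i in range(1,k):
        if s[i,4]>60:
            P=W[l==i]; r=cv2.minAreaRect((P[:,:2]*1000).astype(np.float32)); print(n,'grey',s[i],P.mean(0).round(3),P[:,2].max().round(3),np.round(r[0]),np.round(r[1]),r[2])
    blk=((hsv[...,2]<60)&(W[...,2]>.03)&(W[...,2]<.2)&(d>0)&(W[...,0]>.2)).astype(np.uint8)
    k,l,s,ce=cv2.connectedComponentsWithStats(blk)
    for i in range(1,k):
        if s[i,4]>40: print(n,'blk',s[i],W[l==i].mean(0).round(3))
    p4=cv2.resize(p[140:310,140:500] if n=='scene' else p[110:320,180:450],None,fx=2.2,fy=2.2,interpolation=cv2.INTER_CUBIC); cv2.imwrite(f'pics/{n}z.png',p4)
E
```

```text
scene cop [349   0  42   8 186] [-1.473 -0.83   0.047] 0.077 [-1472.  -872.] [ 54. 309.] 2.112048387527466
scene cop [436   0  58  23 650] [-1.513 -0.248  0.065] 0.1 [-1672.  -274.] [260. 452.] 89.60242462158203
scene cop [ 500   42  107   48 2629] [-0.866  0.363  0.067] 0.099 [-999.  355.] [429. 426.] 0.3271009027957916
scene cop [  66  102  138   66 1850] [ 0.546 -0.756  0.07 ] 0.1 [ 587. -679.] [237. 337.] 85.52253723144531
scene cop [  59  125  156   72 2846] [ 0.665 -0.561  0.065] 0.1 [ 602. -658.] [277. 363.] 85.15369415283203
scene cop [120 130  46  21 288] [ 0.58  -0.662  0.068] 0.1 [ 582. -670.] [231.  67.] 9.661821365356445
scene cop [325 169  57  23 150] [ 0.395 -0.032  0.035] 0.039 [367. -22.] [ 83. 162.] 18.39103126525879
scene cop [360 225  14  26 165] [0.578 0.121 0.055] 0.071 [573. 120.] [62.  8.] 1.04080331325531
scene cop [212 229  10   9  68] [ 0.771 -0.184  0.065] 0.07 [ 770. -185.] [24. 21.] 9.110114097595215
scene cop [387 229  22  41 271] [0.578 0.201 0.062] 0.08 [569. 199.] [100.   9.] 0.7430403232574463
scene cop [571 289  21  19 263] [0.52  0.573 0.081] 0.08
[... 1462 characters left out ...]
26  23 337] [0.511 0.575 0.082] 0.087 [528. 571.] [38. 64.] 79.12113189697266
side cop [106 358  27  24 378] [0.509 0.62  0.083] 0.087 [511. 618.] [32. 36.] 2.6676318645477295
side cop [ 83 377  29  23 413] [0.506 0.665 0.083] 0.088 [508. 663.] [31. 35.] 3.629098892211914
side grey [   0   14  412  178 3275] [ 1.289 -0.362  0.1  ] 0.115 [1290. -923.] [2692.   27.] 89.9323959350586
side grey [328 149  42  19 363] [ 0.575 -0.243  0.094] 0.101 [ 580. -246.] [ 41. 133.] 87.22496032714844
side blk [228 192  25  16 159] [0.75  0.049 0.041]
side blk [404 207  12  65 250] [0.224 0.113 0.143]
side blk [357 215  37  38 427] [ 0.361 -0.017  0.038]
side blk [   0  298   89   93 3041] [0.704 0.653 0.06 ]
```

```bash
ls . pics
```

```text
.:
h.py
pics
scene0.npz
side0.npz
wrist0.npz

pics:
scene0.png
scenez.png
side0.png
sidez.png
wrist0.png
```

```bash
python3 -m handwheel '[[-1,[194,200,26],[0,0,-10]],[-1,[194,200,26],[0,0,-10]],[-1,[194,200,26],[0,0,-10]],[-1,[194,200,26],[0,0,-10]],[-1,[194,200,26],[0,0,-10]],[-1,[194,200,26],[0,0,-10]],[-1,[388,400,52],[0,0,-20]],[-1,[388,400,52],[0,0,-20]],[-1,[388,400,52],[0,0,-20]],[-1,[388,400,52],[0,0,-20]]]'; python3 -m handwheel '[[-1,[194,200,26],[0,0,-10]],[-1,[194,200,26],[0,0,-10]],[-1,[194,200,26],[0,0,-10]]]'; python3 -c "
from bench import *;print(observe()['tcp_pos'],observe()['tool_rot'])"
```

```text
time: 1.15
tcp_pos: [0.5238, -0.3046, 0.2927]
tool_rot: [180.0, 0.0, -3.5]
contact_force: [-0.2, -0.7, 0.7]
gripper_width: 0.997
time: 1.45
tcp_pos: [0.6265, -0.1988, 0.3064]
tool_rot: [180.0, 0.0, -13.5]
contact_force: [-0.2, -0.8, 0.4]
gripper_width: 0.997
[ 0.62650276 -0.19878728  0.30641926] [ 1.79996699e+02  5.64001030e-03 -1.35291576e+01]
```

I chained the second call without checking where the first ended, so the arm overshot. I'll bring it back and take a picture.

```bash
python3 -m handwheel '[[-1,[-70,-50,-5],[0,0,10]],[-1,[-70,-50,-5],[0,0,10]],[-1,[-70,-50,-5],[0,0,10]],[-1,[-70,-50,-5],[0,0,10]]]'; python3 - <<'E'
from bench import *
import cv2,numpy as np
c=get_calibration('wrist'); s=observe(); print(s['tcp_pos'],s['tool_rot'],s['contact_force'])
p,d=read_camera('wrist'); cv2.imwrite('pics/w1.png',p); np.savez('w1.npz',p=p,d=d,**c)
E
```

```text
time: 1.85
tcp_pos: [0.5551, -0.2508, 0.3014]
tool_rot: [-180.0, -0.0, -3.5]
contact_force: [0.2, -0.2, -0.1]
gripper_width: 1.001
[ 0.55513257 -0.250831    0.3014339 ] [-1.79995731e+02 -1.49635514e-02 -3.53125661e+00] [ 0.15376686 -0.23340029 -0.10878326]
```

View pics/w1.png

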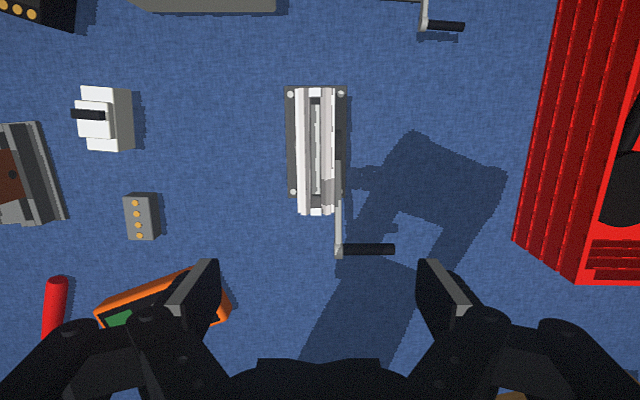

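The wrist view shows the stand with its slot from about (318,92) to (318,212), and the peg from (345,250) to (393,248).

```bash
python3 - <<'E'
from h import *
p,d,c=load('w1.npz'); W=cloud(d,c)
box=np.zeros(d.shape,bool); box[70:235,270:350]=1
m=box&(W[...,2]>.094)&(W[...,2]<.108)
P=W[m]; print(len(P),np.median(P[:,2]),P[:,2].max())
r=cv2.minAreaRect((P[:,:2]*1000).astype(np.float32)); print(r)
# by lines: fit edges using rails in slot frame
a=np.radians(-3.5); X=np.array([np.cos(a),np.sin(a)]);Y=np.array([-X[1],X[0]])
o=np.array([.582,-.246]); q=(P[:,:2]-o)@np.stack([X,Y],1)*1000
h,e=np.histogram(q[:,1],bins=np.arange(-26,27,2)); print(list(zip(e[:-1],h)))
print(np.percentile(q[:,0],[0.5,1,50,99,99.5]))
# yaw: for each x bin outer y
for lo in range(-60,60,15):
    s=q[(q[:,0]>lo)&(q[:,0]<lo+15)]; print(lo,len(s),np.percentile(s[:,1],[1,99]).round(1), s[s[:,1]<0,1].max() if (s[:,1]<0).any() else 0, s[s[:,1]>0,1].min() if (s[:,1]>0).any() else 0)
hsv=cv2.cvtColor(p,cv2.COLOR_BGR2HSV)
b=np.zeros(d.shape,bool); b[238:262,340:400]=1
m=b&(hsv[...,2]<60)&(W[...,2]>.03)&(W[...,2]<.2); P=W[m]; print('peg',len(P),P.mean(0),P.min(0),P.max(0))
r=cv2.minAreaRect((P[:,:2]*1000).astype(np.float32)); print(r)
z=cv2.resize(p[70:270,240:440],None,fx=3,fy=3,interpolation=cv2.INTER_CUBIC); cv2.imwrite('pics/w1z.png',z)
E
```

```text
2471 0.09850534006890915 0.10276811992171536
((579.4077758789062, -251.40774536132812), (34.46833801269531, 125.27334594726562), 86.99992370605469)
[(np.int64(-26), np.int64(0)), (np.int64(-24), np.int64(1)), (np.int64(-22), np.int64(26)), (np.int64(-20), np.int64(245)), (np.int64(-18), np.int64(239)), (np.int64(-16), np.int64(253)), (np.int64(-14), np.int64(253)), (np.int64(-12), np.int64(129)), (np.int64(-10), np.int64(26)), (np.int64(-8), np.int64(36)), (np.int64(-6), np.int64(35)), (np.int64(-4), np.int64(45)), (np.int64(-2), np.int64(34)), (np.int64(0), np.int64(23)), (np.int64(2), np.int64(165)), (np.int64(4), np.int64(270)), (np.int64(6), np.int64(256)), (np.int64(8), np.int64(240)), (np.int64(10), np.int64(195)), (np.int64(12), np.int64(0)), (np.int64(14), np.int64(0)), (np.int64(16), np.int64(0)), (np.int64(18), np.int64(0)), (np.int64(20), np.int64(0)), (np.int64(22), np.int64(0)), (np.int64(24), np.int64(0))]
[-64.35553705 -64.01985276   2.14518991  60.00516567  60.08071826]
-60 293 [-20.2  11.1] -0.33890727894357214 0.6258688053085812
-45 254 [-20.   10.9] -10.768283148196698 2.635380998322649
-30 247 [-19.9  10.7] -11.724034847763988 2.5053474553577058
-15 272 [-19.8  11.4] -10.69273047717753 2.4332174095813284
0 280 [-19.6  11.2] -10.657229663430503 3.2106114755600004
15 282 [-19.4  11. ] -10.633712305447775 3.087396520768849
30 298 [-19.3  11.6] -10.613092420495114 2.933887000647478
45 390 [-19.1  11.4] -0.1496124767999359 0.7428553514103615
peg 611 [ 0.46714911 -0.30355801  0.08319032] [ 0.45850018 -0.33287705  0.07509323] [ 0.47345774 -0.27473321  0.0870379 ]
((466.18597412109375, -303.79345703125), (57.889034271240234, 12.426737785339355), 86.45369720458984)
```

View pics/w1z.png

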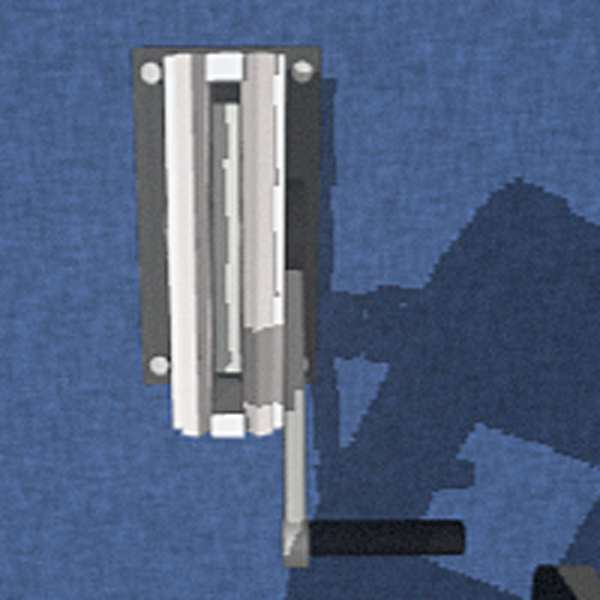

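```bash
python3 - <<'E'
from h import *
p,d,c=load('w1.npz'); W=cloud(d,c)
for u in range(290,340,2): print(u,d[150,u].round(3),(W[150,u]*1000).round(1),p[150,u])
E
```

```text
290 0.417 [ 574.  -217.9    8.7] [97 99 98]
292 0.417 [ 573.8 -220.4    8.9] [96 95 96]
294 0.418 [ 573.5 -222.8    7.5] [93 91 88]
296 0.333 [ 584.2 -231.6   92.7] [229 228 234]
298 0.335 [ 583.8 -233.5   91. ] [243 244 241]
300 0.328 [ 584.5 -235.9   97.6] [227 227 232]
302 0.327 [ 584.6 -238.    99.2] [227 228 232]
304 0.327 [ 584.5 -240.    99.5] [199 201 206]
306 0.33 [ 584.  -241.8   96.2] [128 127 131]
308 0.333 [ 583.5 -243.7   93.1] [143 143 145]
310 0.374 [ 578.  -244.4   52. ] [95 95 98]
312 0.357 [ 580.1 -247.1   68.9] [138 137 137]
314 0.355 [ 580.2 -249.3   71.2] [131 133 132]
316 0.356 [ 579.9 -251.4   69.7] [197 198 197]
318 0.356 [ 579.8 -253.6   70. ] [219 225 222]
320 0.335 [ 582.5 -255.7   91. ] [125 123 124]
322 0.331 [ 582.9 -257.7   95.1] [182 185 188]
324 0.327 [ 583.3 -259.7   99.4] [179 177 183]
326 0.327 [ 583.1 -261.7   98.6] [207 209 213]
328 0.326 [ 583.1 -263.6   99.6] [205 208 213]
330 0.329 [ 582.6 -265.7   96.8] [206 207 211]
332 0.334 [ 581.9 -267.8   92.4] [226 227 226]
334 0.371 [ 576.8 -271.4   55.1] [184 185 186]
336 0.372 [ 576.5 -273.6   54. ] [64 64 60]
338 0.373 [ 576.2 -275.9   53.2] [67 69 64]
```

```bash
python3 - <<'E'
from h import *
p,d,c=load('w1.npz'); W=cloud(d,c)
g=cv2.cvtColor(p,cv2.COLOR_BGR2GRAY)
print(g[80:104,316].tolist()); print(g[200:220,316].tolist())
print((W[84:104:2,316,2]*1000).round().tolist(),(W[200:220:2,316,2]*1000).round().tolist())
R=rays([(315,96.7),(316,207.3),(315,88.3),(316,215.5)],.1,c)*1000
print(R.round(1),((R[0]+R[1])/2).round(1),((R[2]+R[3])/2).round(1))
E
```

```text
[96, 98, 93, 90, 93, 72, 89, 168, 248, 244, 241, 239, 240, 240, 242, 252, 197, 90, 59, 65, 67, 67, 65, 57]
[106, 106, 101, 109, 104, 103, 102, 78, 254, 247, 242, 240, 241, 242, 253, 198, 98, 90, 95, 97]
[1.0, 7.0, 99.0, 100.0, 100.0, 101.0, 100.0, 7.0, 8.0, 10.0] [70.0, 81.0, 88.0, 94.0, 101.0, 99.0, 101.0, 101.0, -1.0, 1.0]
[[ 633.9 -254.   100. ]
 [ 524.8 -248.1  100. ]
 [ 641.4 -254.5  100. ]
 [ 515.9 -247.5  100. ]] [ 579.4 -251.1  100. ] [ 578.6 -251.   100. ]
```

```bash
python3 -m handwheel '[[-1,[-10,450,0],[0,0,4]],[-1,[-10,450,0],[0,0,4]],[-1,[-10,450,0],[0,0,4]],[-1,[-10,450,0],[0,0,4]],[-1,[-10,450,0],[0,0,4]],[-1,[-10,450,0],[0,0,4]],[-1,[-10,450,0],[0,0,4]],[-1,[-10,450,0],[0,0,4]],[-1,[-10,450,0],[0,0,4]],[-1,[-10,450,0],[0,0,4]]]'; python3 -m handwheel '[[-1,[0,0,0],[0,0,0]],[-1,[0,0,0],[0,0,0]]]'; python3 - <<'E'
from bench import *
import cv2,numpy as np
c=get_calibration('wrist'); s=observe(); print(s['tcp_pos'],s['tool_rot'],s['contact_force'])
p,d=read_camera('wrist'); cv2.imwrite('pics/w2.png',p); np.savez('w2.npz',p=p,d=d,**c)
E
```

```text
time: 2.9
tcp_pos: [0.5448, 0.2049, 0.3008]
tool_rot: [-179.9, 0.1, 0.8]
contact_force: [0.1, -0.6, 0.9]
gripper_width: 1.0
time: 3.1
tcp_pos: [0.5456, 0.1991, 0.3013]
tool_rot: [180.0, 0.0, 0.5]
contact_force: [-0.6, -0.6, -0.8]
gripper_width: 0.999
[0.54557729 0.19909905 0.30128152] [1.79986906e+02 9.40120777e-03 5.34818830e-01] [-0.55681764 -0.56822587 -0.7824435 ]
```

View pics/w2.png

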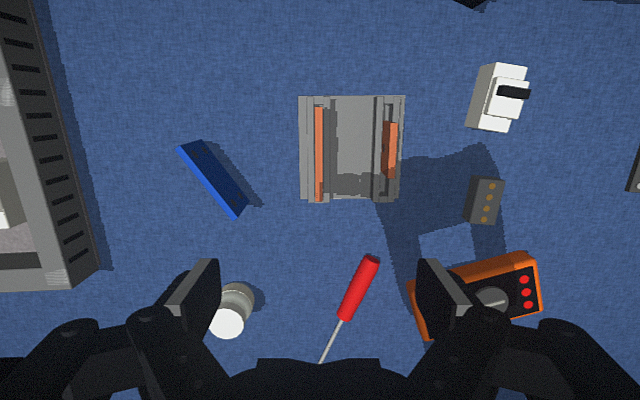

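The long bar is at u≈319, v from 106 to 202; the short bar is at (390,150).

```bash
python3 - <<'E'
from h import *
p,d,c=load('w2.npz'); W=cloud(d,c)
hsv=cv2.cvtColor(p,cv2.COLOR_BGR2HSV)
m=((hsv[...,0]<16)&(hsv[...,1]>90)).astype(np.uint8); m[:,:300]=0;m[:,340:]=0;m[:95]=0;m[215:]=0
r=cv2.minAreaRect(np.argwhere(m)[:,::-1].astype(np.float32)); print(r,m.sum())
P=W[m>0]; P=P[P[:,2]>.07]; print(np.median(P[:,2]),cv2.minAreaRect((P[:,:2]*1000).astype(np.float32)),len(P))
for v in range(104,206,10):
    u=np.where(m[v])[0]; print(v,u.min() if len(u) else 0,u.max() if len(u) else 0)
vs=[np.where(m[:,k])[0] for k in (318,319,320)]; print([(a.min(),a.max()) for a in vs])
R=rays([(319,vs[1].min()-.5),(319.5,vs[1].max()+.5)],.078,c)*1000; print(R,R.mean(0))
E
```

```text
((318.0, 154.0), (94.0, 8.0), 90.0) 757
0.07822625338511047 ((566.410888671875, 198.46771240234375), (101.74005126953125, 7.14374303817749), 0.6932634711265564) 666
104 0 0
114 315 322
124 315 322
134 315 322
144 315 322
154 315 322
164 315 322
174 315 322
184 315 322
194 315 322
204 0 0
[(np.int64(107), np.int64(201)), (np.int64(107), np.int64(200)), (np.int64(107), np.int64(200))]
[[615.26012215 197.52183817  78.        ]
 [516.07023953 195.95541718  78.        ]] [565.66518084 196.73862768  78.        ]
```

```bash
python3 -m handwheel '[[-1,[20,-1,-50],[0,0,0]],[-1,[20,-1,-100],[0,0,0]],[-1,[20,-1,-150],[0,0,0]],[-1,[20,-1,-190],[0,0,0]],[-1,[20,-1,-215],[0,0,0]],[-1,[20,-1,-232],[0,0,0]],[-1,[20,-1,-232],[0,0,0]],[-0.3,[20,-1,-232],[0,0,0]],[0,[20,-1,-232],[0,0,0]],[0,[20,-1,-232],[0,0,0]]]' 50; python3 - <<'E'
from bench import *
import cv2,numpy as np
c=get_calibration('wrist')
p,d=read_camera('wrist'); cv2.imwrite('pics/w3.png',p); s=observe(); print(s['tcp_pos'],s['tool_rot'],s['contact_force'],s['gripper_width'])
E
```

```text
time: 4.15
tcp_pos: [0.5661, 0.1986, 0.071]
tool_rot: [-180.0, -0.1, 0.5]
contact_force: [-0.3, 0.2, -0.6]
gripper_width: 0.516
[0.56594196 0.19856459 0.07065653] [-1.79970122e+02 -1.02344958e-01  5.48661096e-01] [ 0.27272631 -0.46758006 -0.30275591] 0.500322803488953
```

View pics/w3.png

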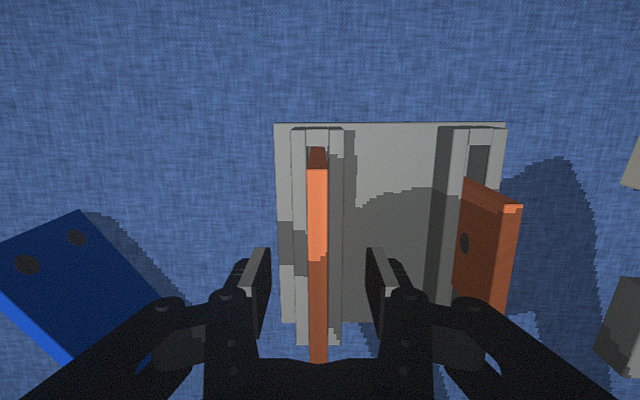

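The bar lies at u≈317, midway between the pads at 268 and 368. Now I close.

```bash
python3 -m handwheel '[[1,[0,0,0],[0,0,0]],[1,[0,0,0],[0,0,0]],[1,[0,0,0],[0,0,0]],[1,[0,0,0],[0,0,0]],[1,[0,0,0],[0,0,0]],[1,[0,0,0],[0,0,0]],[1,[0,0,0],[0,0,0]],[1,[0,0,0],[0,0,0]],[1,[0,0,8],[0,0,0]],[1,[0,0,16],[0,0,0]]]' 60
```

```text
time: 5.2
tcp_pos: [0.5651, 0.1982, 0.0853]
tool_rot: [180.0, 0.1, 0.5]
contact_force: [0.4, 0.3, -2.2]
gripper_width: 0.081
```

```bash
python3 -m handwheel '[[1,[0,0,30],[0,0,0]],[1,[0,0,60],[0,0,0]],[1,[0,0,95],[0,0,0]],[1,[0,0,120],[0,0,0]],[1,[0,0,125],[0,0,0]],[1,[0,0,125],[0,0,0]],[1,[0,0,125],[0,0,0]]]'; python3 - <<'E'
from bench import *
import cv2,numpy as np
c=get_calibration('wrist'); s=observe(); print(s['tcp_pos'],s['tool_rot'],s['contact_force'],s['gripper_width'])
p,d=read_camera('wrist'); cv2.imwrite('pics/w4.png',p); np.savez('w4.npz',p=p,d=d,tcp=s['tcp_pos'],**c)
p,d=read_camera('side'); cv2.imwrite('pics/s4.png',p)
E
```

```text
time: 5.9
tcp_pos: [0.565, 0.1983, 0.2086]
tool_rot: [180.0, 0.1, 0.5]
contact_force: [-0.4, -0.2, -3.2]
gripper_width: 0.077
[0.56495443 0.19827377 0.20857782] [1.79966213e+02 1.13451950e-01 5.47439539e-01] [-0.3537845  -0.19302267 -3.19054184] 0.07691719127802864
```

View pics/w4.png

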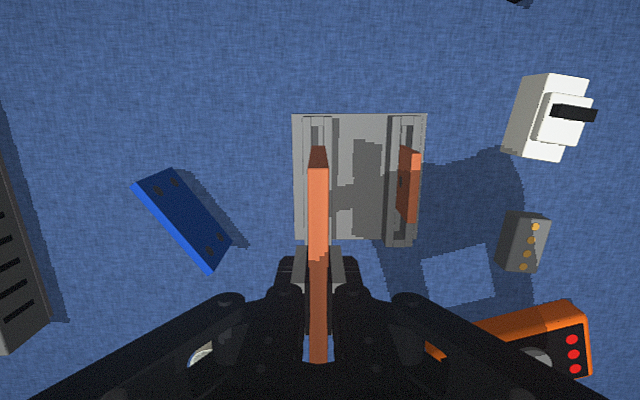

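View pics/s4.png

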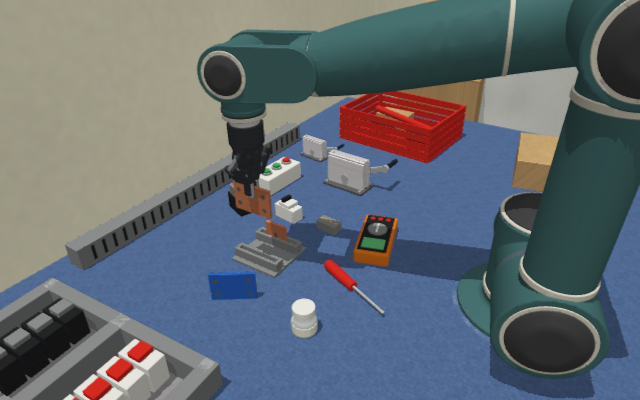

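```bash
python3 - <<'E'
from h import *
p,d,c=load('w4.npz'); W=cloud(d,c)
hsv=cv2.cvtColor(p,cv2.COLOR_BGR2HSV)
m=((hsv[...,0]<16)&(hsv[...,1]>90)); m[:,:300]=0;m[:,336:]=0
for v in range(146,300,8):
    u=np.where(m[v])[0]
    if len(u): print(v,u.min(),u.max(),(W[v,318]*1000).round(1),p[v,318])
g=cv2.cvtColor(p,cv2.COLOR_BGR2GRAY); print(g[140:176,318].tolist())
for z in(.215,.217): print((rays([(308,167.5),(328,167.5),(308,200),(329,200)],z,c)*1000).round(1).tolist())
E
```

```text
146 312 324 [614.9 197.6 153.7] [ 57  67 102]
154 310 325 [614.9 197.7 183.6] [43 54 89]
162 309 327 [614.9 197.7 205.2] [47 58 95]
170 307 328 [614.1 197.7 217.4] [ 92 135 228]
178 308 328 [611.1 197.7 216.9] [ 86 129 223]
186 308 328 [608.1 197.6 216.7] [ 88 127 222]
194 308 328 [605.5 197.6 218.5] [ 90 134 223]
202 308 328 [602.1 197.6 217.2] [ 88 128 223]
210 308 328 [598.7 197.5 216.3] [ 92 129 222]
218 308 328 [596.1 197.5 218. ] [ 90 126 221]
226 308 328 [592.3 197.5 216.2] [ 87 129 219]
234 308 328 [589.6 197.4 217.6] [ 82 119 216]
242 308 327 [586.  197.4 216.9] [ 90 128 219]
250 308 328 [582.5 197.4 216.7] [ 82 123 217]
258 308 328 [579.3 197.3 217. ] [ 87 126 221]
266 308 328 [575.9 197.3 217.1] [ 58  82 138]
274 309 327 [572.5 197.3 217.4] [ 56  80 137]
282 309 327 [568.6 197.2 216.6] [ 56  78 134]
290 310 326 [565.7 197.2 217.9] [ 52  75 134]
298 310 326 [561.2 197.2 216.5] [ 48  77 132]
[135, 133, 136, 134, 140, 105, 76, 71, 63, 70, 69, 71, 71, 69, 63, 70, 70, 73, 71, 67, 63, 72, 68, 61, 65, 70, 68, 66, 123, 145, 158, 158, 151, 156, 159, 153]
[[614.5, 201.3, 215.0], [614.6, 194.0, 215.0], [602.2, 201.3, 215.0], [602.3, 193.4, 215.0]]
[[614.9, 201.3, 217.0], [615.0, 194.1, 217.0], [602.8, 201.3, 217.0], [602.9, 193.5, 217.0]]
```

```bash
python3 -m handwheel '[[1,[4,-30,0],[0,0,-1]],[1,[14,-447,0],[0,0,-3.5]],[1,[14,-447,0],[0,0,-3.5]],[1,[14,-447,0],[0,0,-3.5]],[1,[14,-447,0],[0,0,-3.5]],[1,[14,-447,0],[0,0,-3.5]],[1,[14,-447,0],[0,0,-3.5]],[1,[14,-447,0],[0,0,-3.5]],[1,[14,-447,0],[0,0,-3.5]],[1,[14,-447,0],[0,0,-3.5]]]'; python3 -m handwheel '[[1,[0,0,0],[0,0,0]],[1,[0,0,0],[0,0,0]]]'; python3 - <<'E'
from bench import *
s=observe(); print(s['tcp_pos'],s['tool_rot'],s['contact_force'],s['gripper_width'])
E
```

```text
time: 7.0
tcp_pos: [0.5786, -0.2525, 0.2087]
tool_rot: [180.0, 0.1, -3.1]
contact_force: [0.0, 0.7, -4.9]
gripper_width: 0.083
time: 7.2
tcp_pos: [0.5792, -0.2482, 0.2093]
tool_rot: [-179.9, 0.1, -3.0]
contact_force: [-0.1, -0.3, -3.8]
gripper_width: 0.082
[ 0.57921972 -0.24820946  0.20931501] [-1.79947172e+02  7.88174517e-02 -2.97879554e+00] [-0.0775696  -0.25001408 -3.76260928] 0.08223128970878396
```

```bash
python3 -m handwheel '[[1,[0,0,-20],[0,0,0]],[1,[0,0,-30],[0,0,0]],[1,[0,0,-30],[0,0,0]]]'; python3 - <<'E'
from bench import *
import cv2,numpy as np
c=get_calibration('wrist'); s=observe(); print(s['tcp_pos'],s['tool_rot'],s['contact_force'],s['gripper_width'])
p,d=read_camera('wrist'); cv2.imwrite('pics/w5.png',p); np.savez('w5.npz',p=p,d=d,tcp=s['tcp_pos'],**c)
for n in('scene','side'):
    p,d=read_camera(n); q=p[130:230,180:300] if n=='scene' else p[120:210,290:410]
    cv2.imwrite(f'pics/{n}5.png',cv2.resize(q,None,fx=5,fy=5,interpolation=cv2.INTER_CUBIC))
E
```

```text
time: 7.5
tcp_pos: [0.579, -0.2472, 0.1785]
tool_rot: [-179.9, 0.2, -2.9]
contact_force: [0.3, 0.5, -2.9]
gripper_width: 0.081
[ 0.57895011 -0.24717236  0.1784611 ] [-1.79928301e+02  1.54442438e-01 -2.87977016e+00] [ 0.29250448  0.54319533 -2.94463074] 0.08130426112631935
```

View pics/w5.png

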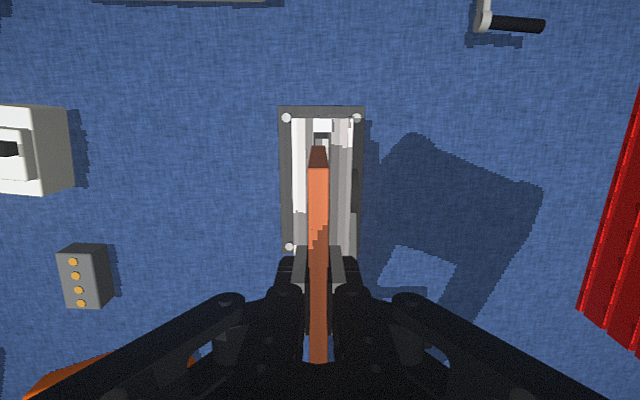

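View pics/scene5.png

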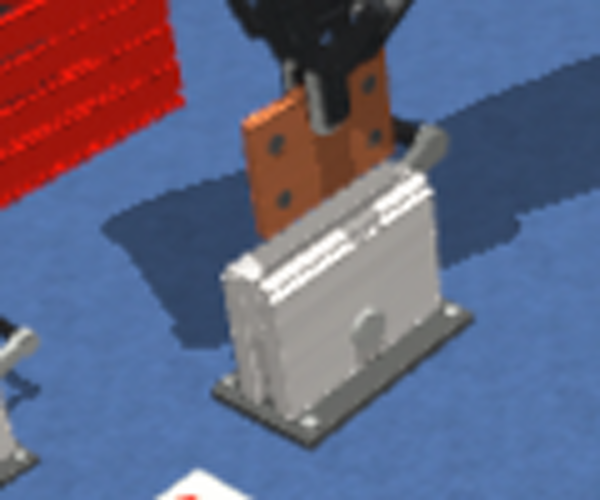

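View pics/side5.png

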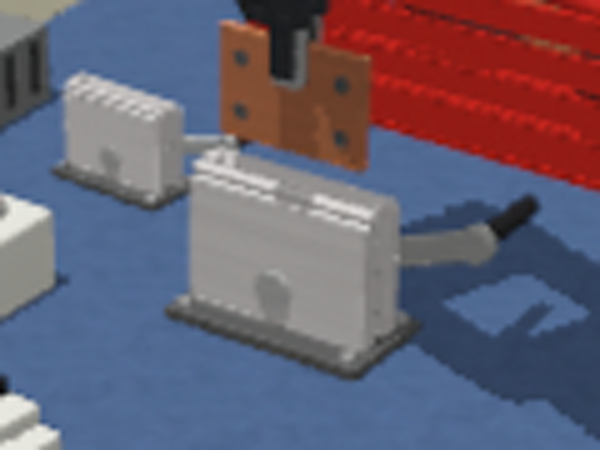

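The bar hangs above the slot in all three views. In the wrist view its far end is at (318,167) and the slot at about (322,130). Next, the offset between them.

```bash
python3 - <<'E'
from h import *
p,d,c=load('w5.npz'); W=cloud(d,c)
for v in (128,140):
  for u in range(290,362,2): print(v,u,(W[v,u]*1000).round(1),p[v,u].tolist())
hsv=cv2.cvtColor(p,cv2.COLOR_BGR2HSV)
m=((hsv[...,0]<16)&(hsv[...,1]>90)); m[:,:300]=0;m[:,336:]=0
for v in (150,175,200,225): 
    u=np.where(m[v])[0]; print(v,u.min(),u.max(),(rays([((u.min()+u.max())/2,v)],.187,c)*1000).round(1))
g=cv2.cvtColor(p,cv2.COLOR_BGR2GRAY); print(g[100:172,320].tolist())
E
```

```text
128 290 [ 631.5 -226.2    7.2] [81, 83, 79]
128 292 [ 637.  -234.8   92.7] [249, 247, 247]
128 294 [ 636.9 -236.    91.9] [244, 243, 241]
128 296 [ 637.1 -237.6   96.3] [240, 239, 239]
128 298 [ 637.2 -238.9   97.9] [225, 227, 231]
128 300 [ 637.2 -240.2   98.6] [228, 230, 232]
128 302 [ 637.1 -241.4   98.1] [229, 229, 233]
128 304 [ 637.2 -242.7  100.5] [227, 227, 231]
128 306 [ 637.  -243.8   98.3] [132, 136, 140]
128 308 [ 636.8 -245.    96.9] [147, 145, 151]
128 310 [ 636.6 -246.1   94.1] [147, 147, 150]
128 312 [ 636.4 -247.3   92.5] [150, 153, 157]
128 314 [ 636.9 -248.7  100.1] [250, 247, 246]
128 316 [ 636.7 -249.9   99. ] [245, 244, 242]
128 318 [ 636.8 -251.1  101.8] [245, 243, 243]
128 320 [ 636.8 -252.3  101.4] [245, 244, 242]
128 322 [ 636.6 -253.5  100.3] [246, 245, 245]
128 324 [ 636.6 -254.7  100.4] [245, 243, 243]
128 326 [ 636.5 -255.9   99.9] [245, 243, 242]
128 328 [ 636.4 -257.1   99.7] [245, 244, 242]
128 330 [ 636.4 -258.3  101. ] [252, 251, 250]
128 332 [ 635.8 -259.8   92.6] [128, 129, 128]
128 334 [ 635.9 -261.    95.2] [167, 167, 172]
128 336 [ 636.1 -262. 
[... 2026 characters left out ...]
]
140 352 [ 627.6 -272.3   91. ] [181, 181, 186]
140 354 [ 618.5 -281.9    9. ] [68, 64, 64]
140 356 [ 618.4 -283.7    8.6] [68, 71, 68]
140 358 [ 618.3 -285.5    8.5] [73, 71, 67]
140 360 [ 618.1 -287.4    7.3] [69, 69, 66]
150 311 324 [[ 635.2 -250.9  187. ]]
175 307 328 [[ 626.2 -250.5  187. ]]
200 308 328 [[ 616.8 -250.2  187. ]]
225 308 328 [[ 607.  -249.7  187. ]]
[100, 97, 96, 98, 105, 69, 101, 105, 107, 108, 102, 103, 104, 106, 106, 106, 107, 93, 174, 250, 247, 244, 244, 243, 244, 242, 245, 243, 244, 243, 248, 255, 120, 61, 65, 74, 79, 66, 95, 142, 143, 137, 141, 138, 148, 114, 75, 74, 73, 69, 74, 73, 76, 73, 70, 73, 69, 73, 72, 76, 74, 74, 68, 71, 73, 70, 68, 60, 126, 147, 155, 156]
```

Relative to the slot, the bar is 2 mm too far in +y and within 0.4 mm along it. I correct that and lower.

```bash
python3 -m handwheel '[[1,[0,-2,0],[0,0,0]],[1,[0,-2,-6],[0,0,0]],[1,[0,-2,-12],[0,0,0]],[1,[0,-2,-17],[0,0,0]],[1,[0,-2,-22],[0,0,0]],[1,[0,-2,-27],[0,0,0]],[1,[0,-2,-27],[0,0,0]]]'; python3 - <<'E'
from bench import *
s=observe(); print(s['tcp_pos'],s['tool_rot'],s['contact_force'],s['gripper_width'])
E
```

```text
time: 8.35
tcp_pos: [0.5792, -0.2504, 0.1524]
tool_rot: [-180.0, 0.1, -3.0]
contact_force: [0.2, -0.4, -3.8]
gripper_width: 0.073
[ 0.57917462 -0.25044998  0.1523691 ] [-1.79973355e+02  6.35608141e-02 -2.95147507e+00] [ 0.17039476 -0.43119355 -3.75446126] 0.07318367644107888
```

```bash
python3 -m handwheel '[[1,[0,0,-3],[0,0,0]],[1,[0,0,-6],[0,0,0]],[1,[0,0,-6],[0,0,0]]]';  python3 - <<'E'
from bench import *
import cv2,numpy as np
c=get_calibration('wrist'); s=observe(); print(s['tcp_pos'],s['contact_force'],s['ft_torque'])
p,d=read_camera('wrist'); cv2.imwrite('pics/w6.png',p[80:300,240:400].repeat(2,0).repeat(2,1)); np.savez('w6.npz',p=p,d=d,tcp=s['tcp_pos'],**c)
E
```

```text
time: 8.65
tcp_pos: [0.5793, -0.2505, 0.1469]
tool_rot: [-180.0, 0.0, -3.0]
contact_force: [-0.9, -0.2, -2.9]
gripper_width: 0.076
[ 0.57931233 -0.25053685  0.14691221] [-0.86770382 -0.15817822 -2.943612  ] [-0.01427481  0.02316155 -0.03398829]
```

View pics/w6.png

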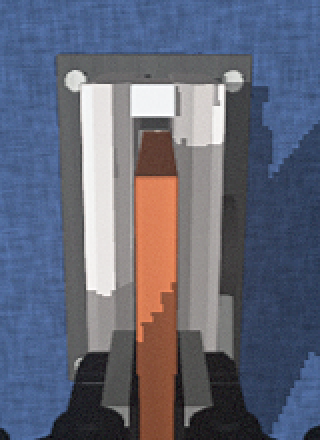

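The bar's front face is centred between the slot walls, with its lower edge at about (155,130) in the zoomed picture. I continue down.

```bash
python3 -m handwheel '[[1,[0,0,-3],[0,0,0]],[1,[0,0,-6],[0,0,0]],[1,[0,0,-9],[0,0,0]],[1,[0,0,-12],[0,0,0]],[1,[0,0,-12],[0,0,0]]]'; python3 -m handwheel '[[1,[0,0,-1],[0,0,0]],[1,[0,0,-1],[0,0,0]]]'
```

```text
time: 9.2
tcp_pos: [0.5792, -0.2505, 0.1347]
tool_rot: [-180.0, 0.0, -2.9]
contact_force: [-0.5, 0.2, -2.8]
gripper_width: 0.083
time: 9.4
tcp_pos: [0.5794, -0.2506, 0.1343]
tool_rot: [-180.0, 0.0, -3.0]
contact_force: [0.5, -0.6, -3.5]
gripper_width: 0.078
```

```bash
python3 -m handwheel '[[1,[0,0,-1],[0,0,0]],[1,[0,0,-1.5],[0,0,0]],[1,[0,0,-1.5],[0,0,0]]]'; python3 -m handwheel '[[1,[0,0,-1],[0,0,0]],[1,[0,0,-1],[0,0,0]]]'
```

```text
time: 9.7
tcp_pos: [0.5794, -0.2506, 0.1328]
tool_rot: [-180.0, 0.0, -3.0]
contact_force: [0.6, -0.1, -3.9]
gripper_width: 0.078
time: 9.9
tcp_pos: [0.5794, -0.2506, 0.1317]
tool_rot: [-180.0, 0.0, -3.0]
contact_force: [0.3, 0.5, -3.8]
gripper_width: 0.081
```

```bash
python3 -m handwheel '[[1,[0,0,-1],[0,0,0]],[1,[0,0,-1],[0,0,0]]]'; python3 -m handwheel '[[1,[0,0,-1],[0,0,0]],[1,[0,0,-1],[0,0,0]]]'
```

```text
time: 10.1
tcp_pos: [0.5795, -0.2506, 0.131]
tool_rot: [180.0, -0.0, -3.0]
contact_force: [0.3, -0.4, -2.0]
gripper_width: 0.083
time: 10.3
tcp_pos: [0.5795, -0.2506, 0.1301]
tool_rot: [180.0, -0.0, -3.0]
contact_force: [-1.2, 1.0, 1.4]
gripper_width: 0.082
```

Contact: the measured z force went from -3.8 to +1.4 N. I release.

```bash
python3 -m handwheel '[[1,[0,0,-0.5],[0,0,0]],[0.7,[0,0,-0.5],[0,0,0]],[0.5,[0,0,-0.5],[0,0,0]],[0.3,[0,0,-0.5],[0,0,0]],[0.1,[0,0,-0.5],[0,0,0]],[0,[0,0,-0.5],[0,0,0]],[0,[0,0,-0.5],[0,0,0]],[0,[0,0,-0.5],[0,0,0]]]'; python3 - <<'E'
from bench import *
import cv2,numpy as np
c=get_calibration('wrist'); s=observe(); print(s['tcp_pos'],s['contact_force'],s['gripper_width'])
p,d=read_camera('wrist'); cv2.imwrite('pics/w7.png',p); np.savez('w7.npz',p=p,d=d,tcp=s['tcp_pos'],**c)
E
```

```text
time: 11.1
tcp_pos: [0.5794, -0.2506, 0.1294]
tool_rot: [-180.0, -0.0, -3.0]
contact_force: [-0.1, 0.5, -0.4]
gripper_width: 0.5
[ 0.57942775 -0.25057405  0.12936267] [-0.06798854  0.47552637 -0.43473273] 0.49968999250556845
```

View pics/w7.png

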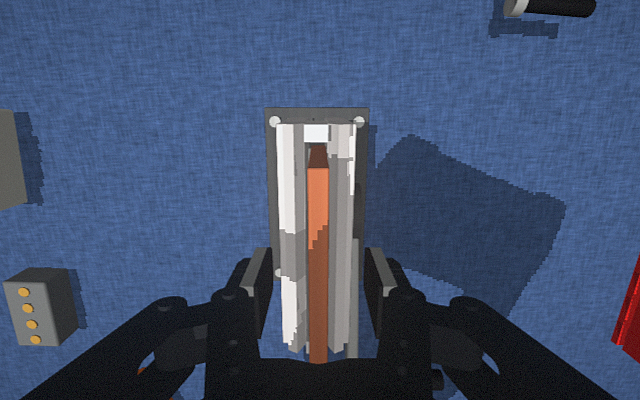

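```bash
python3 -m handwheel '[[0,[0,0,15],[0,0,0]],[0,[0,0,40],[0,0,0]],[0,[0,0,80],[0,0,0]],[0,[0,0,120],[0,0,0]],[0,[-55,-28,130],[0,0,10]],[0,[-113,-55,130],[0,0,50]],[0,[-113,-55,130],[0,0,50]],[0,[-113,-55,130],[0,0,50]],[0,[-113,-55,130],[0,0,50]],[0,[-113,-55,130],[0,0,50]]]';  python3 - <<'E'
from bench import *
s=observe(); print(s['tcp_pos'],s['tool_rot'],s['joint_positions'])
E
```

```text
time: 12.15
tcp_pos: [0.4661, -0.3058, 0.2609]
tool_rot: [179.9, -0.0, 47.4]
contact_force: [0.6, -0.5, -0.6]
gripper_width: 0.501
[ 0.46612759 -0.30576689  0.26089587] [ 1.79920151e+02 -1.02192882e-02  4.73630740e+01] [-3.58859252e+01 -8.29752582e+00  9.62230094e+01  7.62201311e-04
  9.19940193e+01  6.75103499e+00]
```

```bash
python3 -m handwheel '[[0,[0,0,0],[0,0,40]],[0,[0,0,0],[0,0,40]],[0,[0,0,0],[0,0,40]],[0,[0,0,0],[0,0,40]],[0,[0,0,0],[0,0,40]],[0,[0,0,0],[0,0,40]]]';  python3 - <<'E'
from bench import *
import cv2,numpy as np
c=get_calibration('wrist'); s=observe(); print(s['tcp_pos'],s['tool_rot'])
p,d=read_camera('wrist'); cv2.imwrite('pics/w8.png',p); np.savez('w8.npz',p=p,d=d,tcp=s['tcp_pos'],**c)
for n in('scene','side'):
    c=get_calibration(n);p,d=read_camera(n);np.savez(f'{n}8.npz',p=p,d=d,**c); q=p[130:230,180:300] if n=='scene' else p[120:210,290:410]
    cv2.imwrite(f'pics/{n}8.png',cv2.resize(q,None,fx=4,fy=4,interpolation=cv2.INTER_CUBIC))
E
```

```text
time: 12.75
tcp_pos: [0.4664, -0.3056, 0.2606]
tool_rot: [180.0, 0.0, 87.1]
contact_force: [0.0, 0.1, -0.4]
gripper_width: 0.499
[ 0.46641834 -0.30558353  0.26055247] [1.79950716e+02 2.94101013e-02 8.71391610e+01]
```

View pics/w8.png

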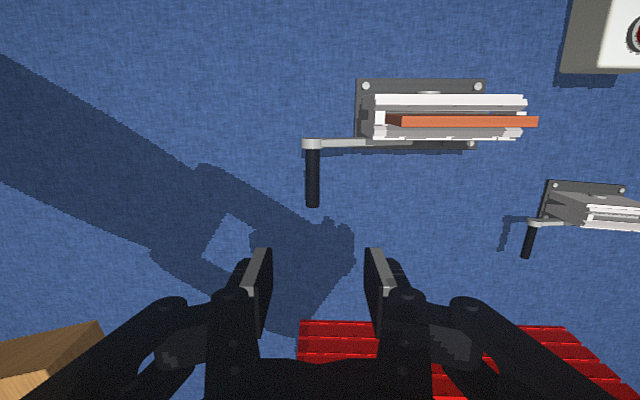

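View pics/scene8.png

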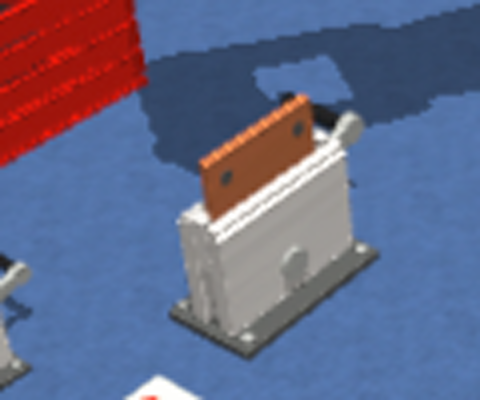

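View pics/side8.png

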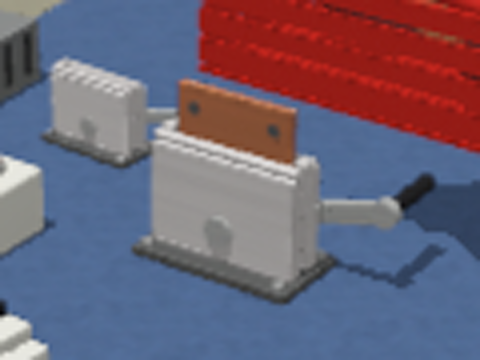

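The bar stands in the slot, upright and released. In the wrist view the peg runs from (312,148) to (312,207). Next I measure the peg and the bar.

```bash
python3 - <<'E'
from h import *
p,d,c=load('w8.npz'); W=cloud(d,c)
hsv=cv2.cvtColor(p,cv2.COLOR_BGR2HSV)
m=(hsv[...,2]<70)&(W[...,2]>.04)&(W[...,2]<.12); m[:,:300]=0;m[:,325:]=0;m[:148]=0;m[212:]=0
P=W[m]*1000; print('peg',len(P),P.mean(0).round(1),P.min(0).round(1),P.max(0).round(1),np.percentile(P[:,2],[50,90,95]).round(1),cv2.minAreaRect(P[:,:2].astype(np.float32)))
for z in(.065,.075):
  print((rays([(306,180),(319,180),(312.5,148),(312.5,207)],z,c)*1000).round(1).tolist())
m=((hsv[...,0]<16)&(hsv[...,1]>90)&(W[...,2]>.13)&(W[...,2]<.15)); m[:90]=0;m[135:]=0
P=W[m]*1000; print('bar',len(P),np.median(P[:,2]),cv2.minAreaRect(P[:,:2].astype(np.float32)))
m=np.zeros(d.shape,bool);m[90:145,360:530]=1
m&=(W[...,2]>.097)&(W[...,2]<.104)&(hsv[...,1]<60); P=W[m]*1000; print('stand',cv2.minAreaRect(P[:,:2].astype(np.float32)))
E
```

```text
peg 771 [ 460.  -302.9   70.1] [ 451.9 -332.7   65.1] [ 467.4 -274.4   73.3] [70.4 71.8 72.1] ((459.45635986328125, -303.4827575683594), (58.14064025878906, 13.098908424377441), 87.14810180664062)
[[454.0, -305.7, 65.0], [466.9, -306.3, 65.0], [462.1, -274.4, 65.0], [458.9, -334.0, 65.0]]
[[454.5, -303.4, 75.0], [466.9, -304.1, 75.0], [462.4, -273.2, 75.0], [459.2, -330.9, 75.0]]
bar 1516 138.10202325643093 ((579.0154418945312, -251.4922332763672), (7.244157314300537, 100.52315521240234), 87.11356353759766)
stand ((578.923828125, -250.31808471679688), (31.1956844329834, 126.36119079589844), 87.1424331665039)
```

The bar top is at 138.1 mm, so its lower edge is 32 mm below the mouth and the lever is at about 0. The measured peg centre of (460,-303.5,65) mm agrees with the geometry, which gives (459.8,-303.6,63.7). Down to the peg.

```bash
python3 -m handwheel '[[0,[-7,-2,-50],[0,0,0]],[0,[-7,-2,-100],[0,0,0]],[0,[-7,-2,-140],[0,0,0]],[0,[-7,-2,-170],[0,0,0]],[0,[-7,-2,-190],[0,0,0]],[0,[-7,-2,-199],[0,0,0]],[0,[-7,-2,-199],[0,0,0]],[0,[-7,-2,-199],[0,0,0]]]';  python3 - <<'E'
from bench import *
import cv2
s=observe(); print(s['tcp_pos'],s['tool_rot'],s['contact_force'])
p,d=read_camera('wrist'); cv2.imwrite('pics/w9.png',p)
E
```

```text
time: 13.7
tcp_pos: [0.4599, -0.3079, 0.0616]
tool_rot: [179.9, 0.0, 87.0]
contact_force: [-0.9, -0.1, 0.2]
gripper_width: 0.499
[ 0.45989513 -0.30793142  0.06162502] [1.79938603e+02 4.15070910e-02 8.70062315e+01] [-0.90497721 -0.05592351  0.17728722]
```

View pics/w9.png

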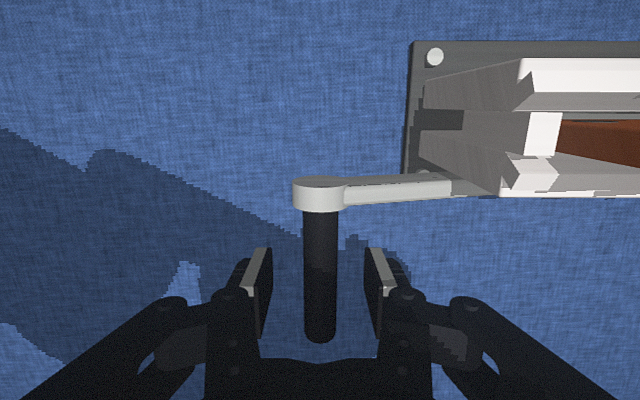

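The peg is at u≈320, between the pads at 268 and 370, and sits well along them. I grip it.

```bash
python3 -m handwheel '[[1,[0,0,0],[0,0,0]],[1,[0,0,0],[0,0,0]],[1,[0,0,0],[0,0,0]],[1,[0,0,0],[0,0,0]],[1,[0,0,0],[0,0,0]],[1,[0,0,0],[0,0,0]],[1,[0,0,0],[0,0,0]],[1,[0,0,0],[0,0,0]]]' 60; python3 -m handwheel '[[1,[1.5,0,5.5],[0,0,0]],[1,[3.5,0,11.5],[0,0,0]],[1,[5.5,0,16],[0,0,0]],[1,[7.5,0,21],[0,0,0]],[1,[7.5,0,21],[0,0,0]]]'
```

```text
time: 14.55
tcp_pos: [0.4604, -0.3078, 0.0614]
tool_rot: [179.9, 0.0, 87.0]
contact_force: [5.9, 0.3, 1.4]
gripper_width: 0.139
time: 15.05
tcp_pos: [0.4678, -0.3081, 0.0824]
tool_rot: [179.9, 0.1, 87.0]
contact_force: [4.7, -2.6, -3.2]
gripper_width: 0.14
```

```bash
python3 -m handwheel '[[1,[5,0,9],[0,0,0]],[1,[10.5,-0.5,18],[0,0,0]],[1,[17,-1,26.5],[0,0,0]],[1,[24,-1,34],[0,0,0]],[1,[31.5,-1.5,41],[0,0,0]],[1,[40,-2,47.5],[0,0,0]],[1,[49,-2.5,53],[0,0,0]],[1,[49,-2.5,53],[0,0,0]]]'; python3 - <<'E'
from bench import *
import cv2
s=observe(); print(s['tcp_pos'],s['tool_rot'],s['contact_force'])
p,d=read_camera('wrist'); cv2.imwrite('pics/w10.png',p)
E
```

```text
time: 15.85
tcp_pos: [0.5166, -0.3108, 0.1355]
tool_rot: [180.0, 0.1, 87.1]
contact_force: [-3.9, -5.6, 4.1]
gripper_width: 0.137
[ 0.5166488  -0.31077308  0.13554052] [1.79958671e+02 9.48542633e-02 8.70509921e+01] [-3.92046177 -5.62338083  4.09977445]
```

View pics/w10.png

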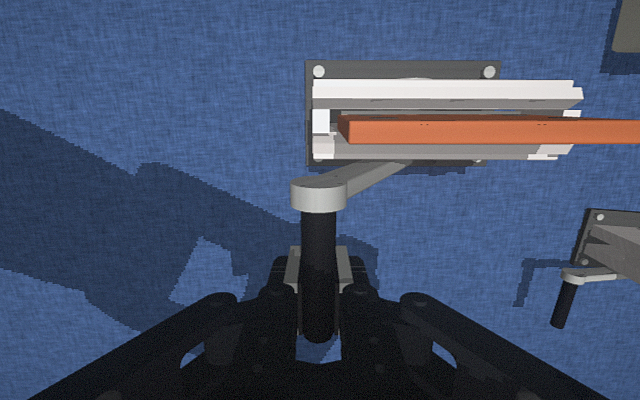

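```bash
python3 -m handwheel '[[1,[4.5,0,2.5],[0,0,0]],[1,[9.5,-0.5,5],[0,0,0]],[1,[14,-0.5,7],[0,0,0]],[1,[19,-1,9],[0,0,0]],[1,[24,-1,10.5],[0,0,0]],[1,[29,-1.5,12],[0,0,0]],[1,[34,-1.5,13],[0,0,0]],[1,[39,-2,14],[0,0,0]]]'; python3 -m handwheel '[[1,[5,0,1],[0,0,0]],[1,[10,-0.5,1.5],[0,0,0]],[1,[15,-0.5,2],[0,0,0]],[1,[20,-1,2],[0,0,0]],[1,[20,-1,2],[0,0,0]],[1,[20,-1,2],[0,0,0]]]'; python3 - <<'E'
from bench import *
import cv2,numpy as np
s=observe(); print(s['tcp_pos'],s['tool_rot'],s['contact_force'])
for n in('wrist','scene','side'):
    c=get_calibration(n);p,d=read_camera(n);np.savez(f'{n}11.npz',p=p,d=d,**c); q=p[110:230,180:300] if n=='scene' else p[100:210,290:410]
    cv2.imwrite(f'pics/{n}11.png',p if n=='wrist' else cv2.resize(q,None,fx=4,fy=4,interpolation=cv2.INTER_CUBIC))
E
```

```text
time: 16.7
tcp_pos: [0.5548, -0.313, 0.1496]
tool_rot: [180.0, 0.1, 87.0]
contact_force: [-6.2, -6.4, 7.2]
gripper_width: 0.143
time: 17.3
tcp_pos: [0.5751, -0.314, 0.1517]
tool_rot: [179.9, 0.1, 87.0]
contact_force: [-3.6, -6.6, 6.1]
gripper_width: 0.144
[ 0.5750975  -0.31398225  0.15165082] [1.79931137e+02 1.18207098e-01 8.70257526e+01] [-3.57708874 -6.63892193  6.1254826 ]
```

View pics/wrist11.png

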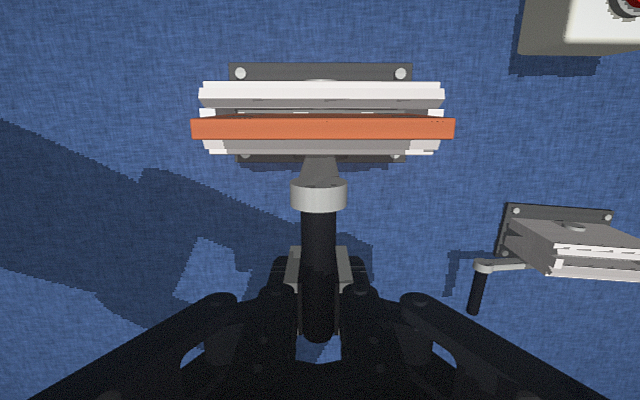

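View pics/scene11.png

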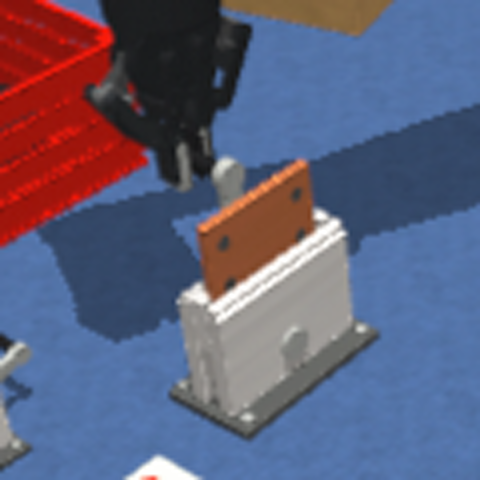

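View pics/side11.png

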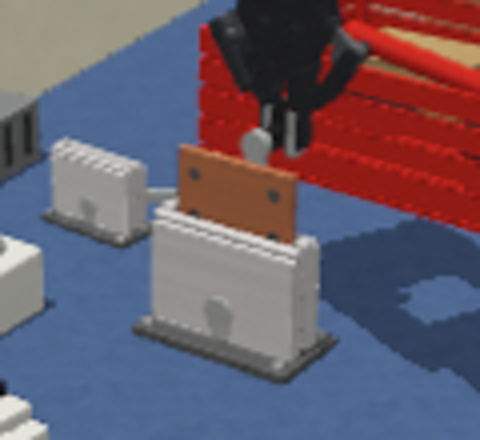

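The lever stands straight up in all the views and the bar is raised. Now to measure the bar's pose and check it is clear of the arm.

```bash
python3 - <<'E'
from h import *
for n in('wrist','scene','side'):
    p,d,c=load(n+'11.npz'); W=cloud(d,c)
    hsv=cv2.cvtColor(p,cv2.COLOR_BGR2HSV)
    base=(hsv[...,0]<16)&(hsv[...,1]>90)&(d>0)
    m=base&(W[...,2]>.145)&(W[...,2]<.156)&(abs(W[...,0]-.58)<.08)&(abs(W[...,1]+.25)<.04); P=W[m]*1000
    print(n,'bar top',len(P),np.median(P[:,2]).round(1),P.mean(0).round(1),cv2.minAreaRect(P[:,:2].astype(np.float32)))
    m=base&(W[...,2]>.035)&(W[...,2]<.2)&(abs(W[...,0]-.57)<.07)&(abs(W[...,1]-.12)<.03); P=W[m]*1000
    if len(P)>20: print(n,'short',len(P),P.mean(0).round(1))
p,d,c=load('wrist11.npz'); W=cloud(d,c)*1000
m=(W[...,2]>97)&(W[...,2]<104)&(cv2.cvtColor(p,cv2.COLOR_BGR2HSV)[...,1]<60); m[:70]=0; m[160:]=0
print('stand',cv2.minAreaRect(W[m][:,:2].astype(np.float32)))
for n in('scene','side'):
  p0,d0,c=load(n+'0.npz'); p1,d1,c=load(n+'11.npz')
  sl=np.s_[225:310,270:480] if n=='scene' else np.s_[150:330,200:400]
  dd=(np.abs(p0.astype(int)-p1).max(-1)>60); cv2.imwrite(f'pics/diff_{n}.png',np.hstack([cv2.resize(p1,(400,250)),cv2.resize((dd*255).astype(np.uint8)[...,None].repeat(3,2),(400,250))]))
E
python3 -m handwheel '[[1,[0,0,0],[0,0,0]],[1,[0,0,0],[0,0,0]],[1,[0,0,0],[0,0,0]]]'
```

```text
wrist bar top 5727 150.0 [ 579.3 -251.5  149.9] ((579.3037719726562, -251.6201629638672), (8.13072395324707, 100.05492401123047), 87.08346557617188)
scene bar top 92 148.1 [ 583.  -249.2  147.7] ((581.0941772460938, -250.72418212890625), (11.389297485351562, 100.34056854248047), 88.5703353881836)
scene short 153 [577.5 120.8  56.2]
side bar top 76 148.0 [ 575.7 -248.9  148. ] ((578.0498046875, -260.4129943847656), (97.33789825439453, 38.39720153808594), 2.6872596740722656)
side short 238 [568.1 121.5  53.7]
stand ((579.1380615234375, -253.21807861328125), (36.743167877197266, 126.5387191772461), 87.02941131591797)
time: 17.75
tcp_pos: [0.575, -0.314, 0.1516]
tool_rot: [179.9, 0.1, 87.0]
contact_force: [-2.0, -7.7, 5.4]
gripper_width: 0.142
```

View pics/diff_scene.png

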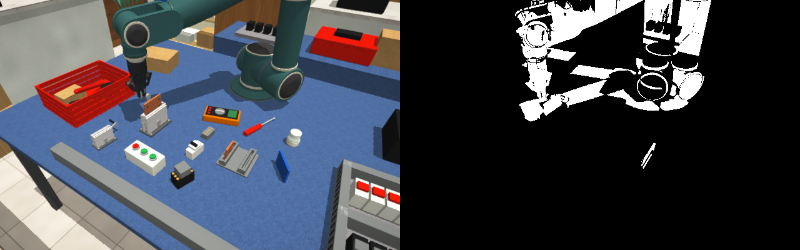

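```bash
python3 -c "
from bench import *
print(finish_job()); s=observe(); print(s['time'],s['tcp_pos'],s['contact_force'],s['gripper_width'])"
```

```text
the job is handed in; nothing more can be done
None
the job is handed in; nothing more can be done
```

I took the long bar out of the rack, lowered it into the slot of the larger stand and released it on the bottom. I then gripped the lever's peg, swung the lever to its top and handed the job in still holding it, at about 18 s. No verdict was reported.

**After release:**
- The bar's top was at 138.1 mm, so its lower edge was 32 mm below the mouth.
- It was centred to 0.1 mm along the slot and about 1.3 mm across, with the lever at about 0.

**Before handing in:**
- **Lever:** the arm stands straight up in all three views. The tool position puts it within about 1° of the top.
- **Peg:** the fingers are still on it, with the opening steady at 0.14. The measured outside force was about 10 N.
- **Long bar:** its top is at 150.0 mm, so its lower edge is about 20 mm below the mouth. It is upright, within 0.5 mm along the slot, and neither the arm nor the fingers are near it.
- **Everything else:** in the scene view, the only change on the table away from the arm is the empty rack slot. The short bar has not moved by any amount I could measure.

**Disagreements between readings:**
- The fixed cameras and the wrist camera differed by up to 4 mm on the stand and 2 mm on the bar's height. I placed the bar using its offset from the slot, both seen in the wrist camera.
- Early on, the arm overshot one viewing position because I sent two moves without checking between them. It touched nothing.

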